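Line up the reagent cartridges on the loading tray and hang the ready tag

ROBOT

A 6-joint arm with a two-finger parallel gripper is mounted at the origin on the work surface. World frame = base frame: x ahead of the robot, y to its left, z up, the work surface at z = 0. Lengths are in m, angles in degrees, forces in N, time in s.
With the tool pointing down it reaches from about 0.375 to 0.9 m from the base axis. Payload 3.1 kg.
Tool frame: the origin (TCP) lies midway between the tips of the shut fingers; the grasp point (between the pads) lies 19 mm behind it; z points along the fingers, y is the line along which they close (so a half turn about z gives the same grasp; the last joint's range is limited). The gripper opens to 87 mm and grips with 3 to 60 N. Pads are 19 mm wide; open, the fingers measure 117 mm over their backs; the gripper's body (75 mm by 190 mm) begins 51 mm behind the grasp point.
Start: joints at [-80.587, 30.224, 82.088, -0, 67.689, -10.227], TCP at [0.21, -0.589, 0.223] pointing down, gripper open.
Joint ranges: [-176.69, 176.69], [-43.24, 126.21], [12.49, 139.97], [-82, 262], [0, 151.66], [-163.58, 163.58]. Speed limits (degrees/s): [159.86, 159.86, 180, 180, 180, 180].

INTERFACE

Orientations are given as a 3x3 rotation matrix whose columns are the frame's x, y, z axes.
In Python, from rig import read_state, capture, camera_info, hand_in gives the robot as it stands.
- The arm moves only by the tool drive_tool, never from a script. Its argument "motion" is a list of rows, each a list of 2 entries, a list of its own where there are three numbers: the shift along the tool's x, y, z in mm, then the turn, a rotation vector about the tool's x, y, z in rad. A call has 1 to 5 rows; each row shifts and turns the commanded pose from where the row before left it, along the tool's axes as they then stand; what a row does not reach is not made up. A row lasts 1/10 s, in which the tool goes at most 50 mm and 8.59 degrees, less where a joint would pass 70% of its speed; a pose out of reach is approached as far as the arm can. A call is refused whole if a number of a shift passes 50 or a number of a turn 0.15, either way. A call with a gripper value outside its range is refused whole. "gripper" is the opening, from 0 (shut) to 1 (fully open), set as the call begins (left out, the last holds). The fingers move at their own pace and stop on an object; the grip force is fixed at half the most. Time passes only in rows, so rows that do not move let the fingers close. It gives the time, the measured TCP pose, the force, the opening and the grip force at its end, in the units of the state.
- read_state(): the state, without advancing time (a new reading comes with each control period).
- capture(name): name is "scene" or "top" or "wrist"; returns the picture (420x560x3 uint8, red, green, blue); there is no depth.
- camera_info(name): a dict with "fovy" (degrees; the focal length in pixels is half the picture's height over the tangent of half this angle, whatever the lens; pixels are square), "cx", "cy" (the principal point, pixels), "xyz" and "orientation" of the camera in the world; the wrist camera has in their place "T_tool_cam" (4x4, takes a point from camera to tool coordinates, whose origin is the TCP and whose axes are the flange's). Camera axes: x right, y down, z forward; pixel columns grow to the right and rows downward; lengths in m; the calibration is good to about 2 mm. The wrist camera is an equidistant fisheye: a pixel r from the principal point sees the ray r / f radians off the axis. A picture is of the moment at which its call begins: read the wrist's pose just before it. camera_info takes no time and is no camera call.
- hand_in(): hands the job in; it is judged then, once.
The state is a dict: "time_s": time; "joint_positions": joint angles; "qvel": joint speeds; "tau": joint torques, N m; "position": TCP position; "tcp_rot": TCP orientation; "force": force on the tool from outside, world axes, zero at the start; "moment": the same for the moment, N m; "opening": opening from 0.0 (shut) to 1.0 (fully open); "grasp_force": force on a finger pad.
Only numpy, scipy, OpenCV 4.12 (cv2) and the standard library are available. Lean on these libraries where they do the work, as an engineer would, in place of code of your own. Each camera call takes 0.05 s, during which the arm holds its last target. There are 200 camera calls.

TASK

Slide the three reagent cartridges, without lifting or tipping them, into an even row on the white loading tray: one in each blue-printed bay (any cartridge in any bay), centred between its side lines and square and flush against the metal fence. Then, only once the row is finished, hang the green ready tag by its hole on the peg of the status post and let go. Leave the jar, the beaker and the computer mouse where they are.

Things in the scene. Friction and masses are not known exactly. Their poses are not given: they have to be found in the camera images.
- tray: white plastic loading tray, fixed on the counter, a flat plate 250 (x) by 360 (y), 6 thick (its top is at z = 6), no rims but an aluminium fence along its far (+x) side, 32 high above the counter, whose near face lies at x = +105. Origin: on the counter, 6 beyond the plate's centre; x points towards the fence, y along the fence. Sizes in mm.
- bay0 (a point): the point on the tray's top where the centre of the underside of a cartridge must lie in the left (+y) bay: 27.5 in front of the fence face, midway between the bay's blue side lines (each line 3 wide, the two 54 apart inside; bays are 85 apart along the fence). Axes as the tray's. Sizes in mm.
- bay1 (a point): the point on the tray's top where the centre of the underside of a cartridge must lie in the middle bay: 27.5 in front of the fence face, midway between the bay's blue side lines (each line 3 wide, the two 54 apart inside; bays are 85 apart along the fence). Axes as the tray's. Sizes in mm.
- bay2 (a point): the point on the tray's top where the centre of the underside of a cartridge must lie in the right (-y) bay: 27.5 in front of the fence face, midway between the bay's blue side lines (each line 3 wide, the two 54 apart inside; bays are 85 apart along the fence). Axes as the tray's. Sizes in mm.
- cartridge_a: reagent cartridge with two red screw caps: a grey plastic block with a white paper band, 55 (its x) by 44 (its y) by 45 high, caps add 10 on top (55 in all); 130 g, loose, slides on the tray. Origin: centre of its underside. All three cartridges are alike but for the cap colour; any one may go in any bay. Sizes in mm.
- cartridge_b: reagent cartridge with two orange screw caps: a grey plastic block with a white paper band, 55 (its x) by 44 (its y) by 45 high, caps add 10 on top (55 in all); 130 g, loose, slides on the tray. Origin: centre of its underside. All three cartridges are alike but for the cap colour; any one may go in any bay. Sizes in mm.
- cartridge_c: reagent cartridge with two blue screw caps: a grey plastic block with a white paper band, 55 (its x) by 44 (its y) by 45 high, caps add 10 on top (55 in all); 130 g, loose, slides on the tray. Origin: centre of its underside. All three cartridges are alike but for the cap colour; any one may go in any bay. Sizes in mm.
- tag: green plastic ready tag with two white stripes, a plate 8 thick (its x), 44 wide (its y), 100 high (its z), 45 g, loose. It starts upright in the slot of its stand, its lowest 25 in the slot. Origin: middle of its bottom edge. Sizes in mm.
- tag_hole (a point): centre of the tag's round through hole, 24 in diameter, its axis along the tag's x; 62 above the tag's bottom edge, 38 below its top edge. Sizes in mm.
- tag_stand: fixed black plastic stand for the tag, 50 (x) by 80 (y) by 30 high, with a slot 10 by 49 along y, floor 5 above the counter. Origin: centre of its underside, on the counter. It stands to the left or the right of the tray. Sizes in mm.
- post: fixed status post, on the other side of the tray from the stand: dark steel base 75 by 75 by 8, aluminium pole 12 by 14, 134 high, its near face at x = +20. The peg sticks out of the pole towards -x. Origin: on the counter under the base, x pointing from the peg's tip to the pole. Sizes in mm.
- peg_mid (a point): middle of the free length of the red-coated peg, on its axis: 121.5 above the counter. The peg is a round bar 8 in diameter; from here it runs 25 back (+x) and down to the pole and 25 forward (-x) and up to its rounded free tip, rising at 14.5 degrees, so the axis at the tip is 6.5 higher than here. Axes as the post's. Sizes in mm.
- jar: bystander: amber jar, 48 in diameter, 70 high, loose, beyond the fence. Origin: centre of its underside. Sizes in mm.
- beaker: bystander: blue beaker, 56 in diameter, 70 high, loose, beyond the fence. Origin: centre of its underside. Sizes in mm.
- mouse: bystander: black computer mouse, 100 by 58 by 24 high, loose, to the right of the tray. Origin: centre of its underside. Sizes in mm.
There are look-alikes about, which are no part of the job. Of the things like the post, leave any that is yellow; of the rest the smaller one is meant. Of the things that look like the tag, take the one that is farthest from the robot's base at the start.

How it is judged:
By the outcome, as a careful person would: the job done as asked, in the order asked, and still so for the second after the job is handed in, with the robot touching nothing.
It also fails if it takes over 72 s, if anything falls off the work surface, if the arm or the gripper's body presses on something with over 40 N, if the wrist force passes 120 N, or if a joint passes its speed limit or range.

## Working session

There is one attempt and no reset: what is moved stays moved. The work goes in short steps, Python scripts to look and compute and a tool call to move; the robot and the scene stay as the last step left them, time stands still between calls to the robot, and variables do not carry over. Pictures are saved under pics/ and viewed, at most 10 in all, crops included, and the job is handed in when it is done.

Besides the shell and the picture viewer there is one more tool, called after "Request:" in YAML: its name, and indented under it one key for each argument. drive_tool: Moves the arm, as the interface text tells. Its arguments: {"type":"object","properties":{"motion":{"type":"array","items":{"type":"array"}},"gripper":{"type":"number"}},"required":["motion"]}

```bash
ls; mkdir -p pics; python3 - <<'E'
from rig import *
import cv2,numpy as np
s=read_state();print(s)
for n in("scene","top","wrist"):
    print(n,camera_info(n)); cv2.imwrite(f"pics/{n}0.png",cv2.resize(capture(n)[:,:,::-1],(800,600),interpolation=cv2.INTER_CUBIC))
E
```

```text
pics
{'time_s': 0.0, 'joint_positions': array([-8.05855531e+01,  3.02791173e+01,  8.21550903e+01, -3.16984634e-03,
        6.76894452e+01, -1.02276548e+01]), 'qvel': array([-0.03594875,  0.05645102,  0.09402718,  0.04026396, -0.0545474 ,
       -0.00336839]), 'tau': array([ 1.49333155e-04, -4.40036881e+01, -1.76591080e+01,  6.34523551e-02,
        5.81700832e-02, -1.53030060e-04]), 'position': array([ 0.20997843, -0.58790167,  0.22157721]), 'tcp_rot': array([[ 9.41803693e-01,  3.36163117e-01, -4.03511448e-04],
       [ 3.36163194e-01, -9.41801364e-01,  2.12070586e-03],
       [ 3.32875459e-04, -2.13293431e-03, -9.99997670e-01]]), 'force': array([-0.51357707, -0.62650182, -0.23896802]), 'moment': array([-0.01556024,  0.04329102,  0.00127997]), 'grasp_force': 0.0, 'opening': 0.9993859179862479}
scene {'fovy': 48.96240069521407, 'cx': 283.2535015396653, 'cy': 208.6664414933849, 'xyz': array([ 1.26888043, -0.0942633 ,  1.01947977]), 'orientation': array([[ 0.09825182,  0.78214962, -0.6152955 ],
       [ 0.99504648, -0.08661573,  0.04878741],
       [-0.01513521, -0.61704108, -0.78678538]])}
top {'fovy': 44.817291961608504, 'cx': 288.1617980204648, 'cy': 213.96019128568815, 'xyz': array([ 0.27889765, -0.04080092,  1.66114967]), 'orientation': array([[ 0.01634735, -0.98347635,  0.18029707],
       [-0.99972104, -0.01915137, -0.01382236],
       [ 0.0170469 , -0.18002082, -0.98351508]])}
wrist {'fovy': 65.70646984690485, 'cx': 279.83018589783836, 'cy': 207.62401154249912, 'T_tool_cam': array([[-3.86075049e-04, -9.68848073e-01, -2.47655531e-01,
         6.67525984e-02],
       [ 9.99999834e-01, -2.68128686e-04, -5.09978614e-04,
        -9.15141581e-05],
       [ 4.27688245e-04, -2.47655687e-01,  9.68848016e-01,
        -1.62495710e-01],
       [ 0.00000000e+00,  0.00000000e+00,  0.00000000e+00,
         1.00000000e+00]])}
```

View pics/scene0.png

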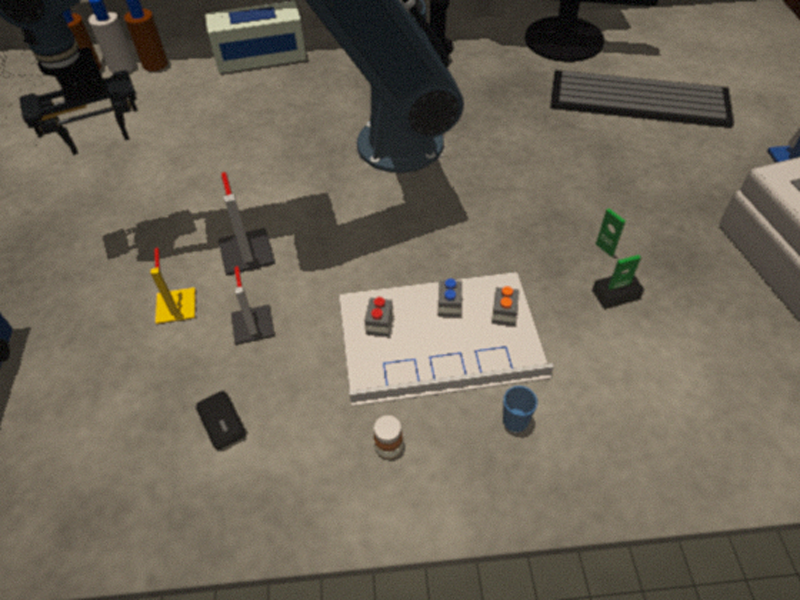

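View pics/top0.png

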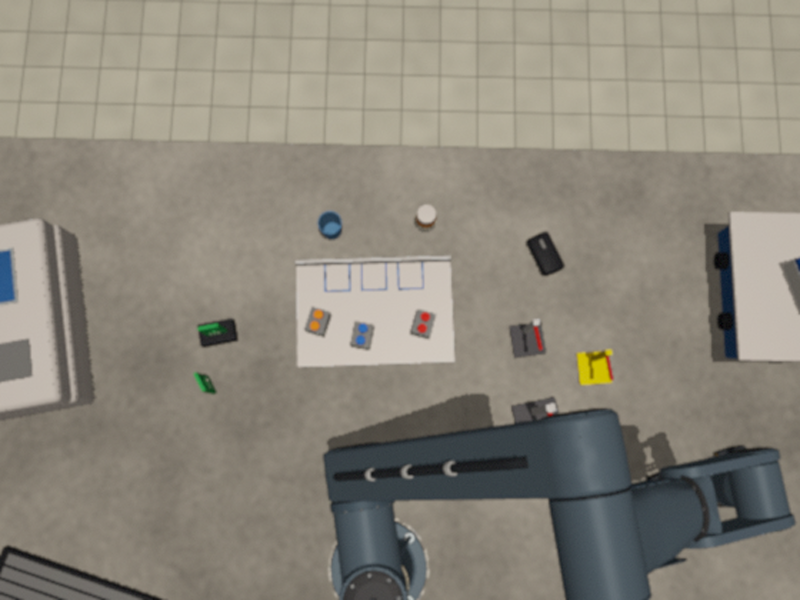

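The top view shows the tray with its fence at the top (y≈262). The cartridges are at (318,321) orange, (362,335) blue and (423,324) red. The tag stand is at (217,332), with the decoy tag at (205,383). The small grey post is at (528,338); the yellow post and the larger grey one are decoys.

```bash
cat > h.py <<'E'
from rig import *
import cv2,numpy as np
def cam(n,s=None):
    c=camera_info(n); f=210/np.tan(np.radians(c['fovy']/2))
    if n=='wrist':
        s=s or read_state(); T=c['T_tool_cam']; R=s['tcp_rot']@T[:3,:3]; p=s['position']+s['tcp_rot']@T[:3,3]
    else: R,p=c['orientation'],c['xyz']
    return dict(n=n,f=f,c=np.array([c['cx'],c['cy']]),R=R,p=p)
def ray(C,px):
    d=(np.array(px,float)-C['c'])/C['f']
    if C['n']=='wrist':
        r=np.hypot(*d); v=np.array([*(d/max(r,1e-9)*np.sin(r)),np.cos(r)])
    else: v=np.array([*d,1])
    return C['R']@v
def hit(C,px,z):
    v=ray(C,px); return C['p']+v*(z-C['p'][2])/v[2]
def proj(C,P):
    v=C['R'].T@(np.array(P)-C['p'])
    if C['n']=='wrist':
        q=np.hypot(v[0],v[1]); r=np.arctan2(q,v[2]); return C['c']+C['f']*r*v[:2]/q
    return C['c']+C['f']*v[:2]/v[2]
def save(n,name,box=None):
    s=read_state(); im=capture(n)[:,:,::-1]; np.savez(f'pics/{name}.npz',im=im,R=s['tcp_rot'],p=s['position'])
    if box: x0,y0,x1,y1=box; im=im[y0:y1,x0:x1]
    k=min(800/im.shape[1],600/im.shape[0]); cv2.imwrite(f'pics/{name}.png',cv2.resize(im,None,fx=k,fy=k,interpolation=cv2.INTER_CUBIC)); return k
def load(name):
    d=np.load(f'pics/{name}.npz'); return cam('wrist',dict(tcp_rot=d['R'],position=d['p'])),d['im']
E
python3 - <<'E'
from h import *
C=cam('top')
k=1/1.42857
for nm,p,z in [('TL',(296,265),.006),('TR',(451,261),.006),('BR',(454,361),.006),('BL',(297,367),.006),('or',(318,321),.055),('bl',(362,335),.055),('red',(423,324),.055),('stand',(217,336),.03),('tagtop',(207,328),.105),('postbase',(528,340),.008),('tip',(540,350),.128),('poletop',(537,323),.134),('mouse',(545,254),.02)]:
    print(nm,hit(C,np.array(p)*k,z).round(3))
E
```

```text
TL [0.673 0.207 0.006]
TR [ 0.69  -0.154  0.006]
BR [ 0.456 -0.163  0.006]
BL [0.436 0.194 0.006]
or [0.534 0.145 0.055]
bl [0.505 0.046 0.055]
red [ 0.532 -0.089  0.055]
stand [0.5   0.373 0.03 ]
tagtop [0.507 0.377 0.105]
postbase [ 0.507 -0.333  0.008]
tip [ 0.469 -0.337  0.128]
poletop [ 0.526 -0.33   0.134]
mouse [ 0.708 -0.373  0.02 ]
```

Request:
drive_tool:
  motion:
    - [[34, -34, -6], [0, 0, 0]]
    - [[34, -34, -6], [0, 0, 0]]
    - [[34, -34, -6], [0, 0, 0]]
    - [[34, -34, -6], [0, 0, 0]]
    - [[34, -34, -6], [0, 0, 0]]

```text
time_s: 0.65
position: [0.3134, -0.3694, 0.2525]
tcp_rot: [[0.942, 0.335, -0.0], [0.335, -0.942, 0.001], [0.0, -0.001, -1.0]]
force: [0.9, -0.3, 1.1]
opening: 1.001
grasp_force: 0.0
```

Request:
drive_tool:
  motion:
    - [[34, -34, -6], [0, 0, 0]]
    - [[34, -34, -6], [0, 0, 0]]
    - [[34, -34, -6], [0, 0, 0]]
    - [[34, -34, -6], [0, 0, 0]]
    - [[34, -34, -6], [0, 0, 0]]

```text
time_s: 1.15
position: [0.4164, -0.1522, 0.2828]
tcp_rot: [[0.942, 0.336, 0.0], [0.336, -0.942, -0.0], [0.0, 0.0, -1.0]]
force: [-0.1, -0.8, 0.4]
opening: 0.994
grasp_force: 0.0
```

Request:
drive_tool:
  motion:
    - [[34, -34, -6], [0, 0, 0]]
    - [[34, -34, -6], [0, 0, 0]]
    - [[34, -34, -6], [0, 0, 0]]
    - [[34, -34, -6], [0, 0, 0]]
    - [[0, 0, 0], [0, 0, 0.15]]

```text
time_s: 1.65
position: [0.5005, 0.0248, 0.3073]
tcp_rot: [[0.981, 0.195, 0.003], [0.195, -0.981, 0.002], [0.004, -0.001, -1.0]]
force: [-0.1, -1.1, -0.8]
opening: 1.001
grasp_force: 0.0
```

Request:
drive_tool:
  motion:
    - [[0, 0, 0], [0, 0, 0.148]]
    - [[0, 0, 0], [0, 0, 0]]
    - [[0, 0, 0], [0, 0, 0]]

```text
time_s: 1.95
position: [0.4981, 0.0197, 0.3063]
tcp_rot: [[0.999, 0.048, -0.001], [0.048, -0.999, 0.0], [-0.001, -0.0, -1.0]]
force: [-0.3, 0.1, 0.4]
opening: 0.997
grasp_force: 0.0
```

```bash
python3 - <<'E'
from h import *
print(save('wrist','w1'),save('top','t1',(190,160,330,265)))
s=read_state();print(s['time_s'],s['position'],s['tcp_rot'],s['joint_positions'])
E
```

```text
1.4285714285714286 5.714285714285714
2.05 [0.49821603 0.01935421 0.3064328 ] [[ 9.98936918e-01  4.60966065e-02 -3.68818002e-04]
 [ 4.60966449e-02 -9.98936980e-01  9.65396237e-05]
 [-3.63975792e-04 -1.13438267e-04 -9.99999927e-01]] [-1.06396893e+01  1.47631769e+01  9.34641406e+01  1.61549042e-03
  7.17944722e+01  7.67177273e+01]
```

View pics/w1.png

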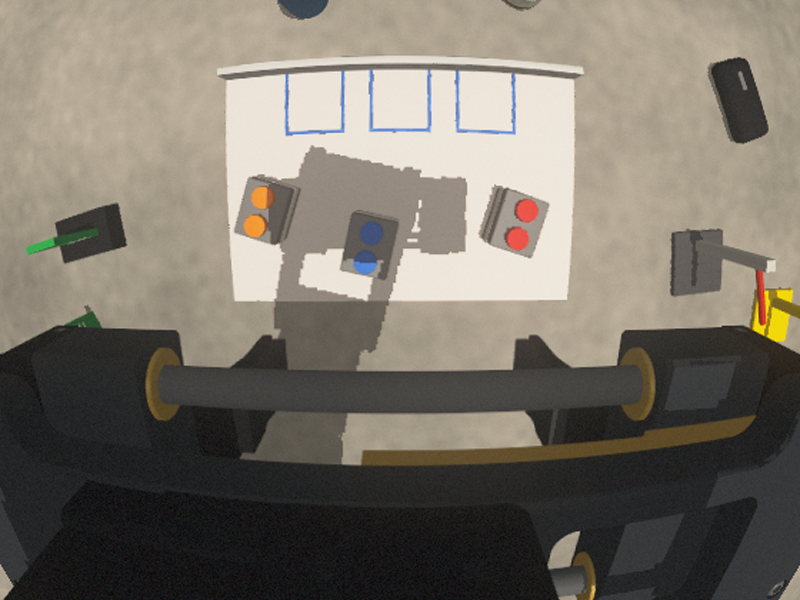

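The wrist view shows the whole tray: bay lines at about x=285–515, y=70–133, orange caps (262,197) and (255,226), blue (371,233) and (365,263), red (526,210) and (517,238). The lone tag in its stand is at left and the posts are at right. I'll enlarge the tray for the fit.

```bash
python3 - <<'E'
from h import *
C,im=load('w1')
cv2.imwrite('pics/w1c.png',cv2.resize(im[35:215,155:415],None,fx=3,fy=3,interpolation=cv2.INTER_CUBIC))
E
```

```text
(no output)
```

View pics/w1c.png

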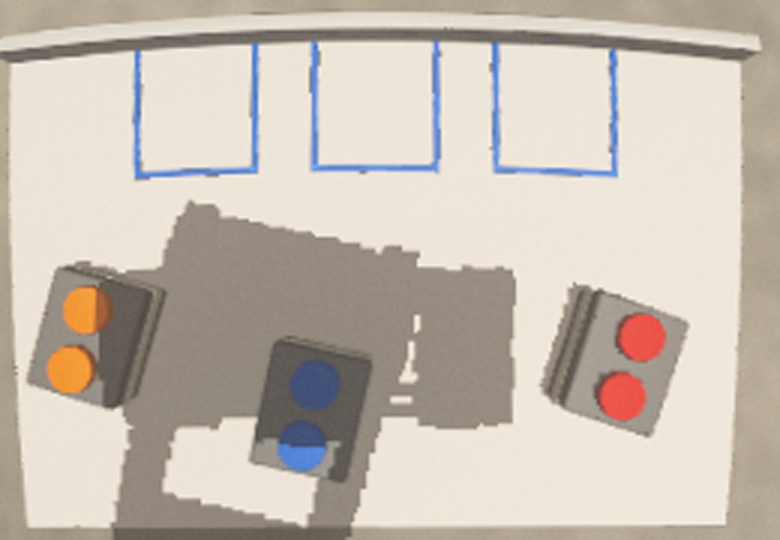

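```bash
cat > fit.py <<'E'
from h import *
from scipy.optimize import least_squares
C,_=load('w1')
cv=lambda p:(np.array(p,float)+.5)/3-.5+[155,35]
ys=np.array([85+28.5,85-28.5,28.5,-28.5,-85+28.5,-85-28.5])/1e3
top=[(139,50),(254,44),(315,42),(435,42),(495,43),(614,49)];bot=[(138,174),(256,170),(314,168),(438,168),(497,171),(615,174)]
def W(q,x,y,z): c,s=np.cos(q[2]),np.sin(q[2]); return [q[0]+c*x-s*y,q[1]+s*x+c*y,z]
def res(q):
    r=[]
    for y,t,b in zip(ys,top,bot): r+=[proj(C,W(q,.105,y,.006))-cv(t),proj(C,W(q,q[3],y,.006))-cv(b)]
    for y,b in((.18,(28,527)),(-.18,(727,524))): r+=[proj(C,W(q,-.131,y,.006))-cv(b)]
    return np.ravel(r)
S=least_squares(res,[.565,.02,.04,.04]);q=S.x
if __name__=='__main__':
    print(q,np.degrees(q[2]),S.fun.round(1))
    for n,y in(('b0',.085),('b1',0),('b2',-.085)):print(n,np.round(W(q,.0775,y,.006),4))
    for n,a,b in(('or',(85,310),(71,369)),('bl',(315,384),(302,446)),('red',(641,337),(622,396))):
        A,B=hit(C,cv(a),.061),hit(C,cv(b),.061);d=A-B
        print(n,((A+B)/2).round(4),np.linalg.norm(d).round(4),np.degrees(np.arctan2(d[1],d[0])).round(1))
    k=1.42857
    for n,p,z in(('st',(55,219),.03),('st',(118,204),.03),('st',(126,243),.03),('st',(64,263),.03),('tip',(763,323),.128),('root',(757,270),.115),('poletop',(764,266),.134),('jar',(521,4),.0),('pb',(672,231),.008),('pb',(720,230),.008),('pb',(722,292),.008),('pb',(672,297),.008)): print(n,hit(C,np.array(p)/k,z).round(3))
E
python3 fit.py
```

```text
[0.57286017 0.02300072 0.05090234 0.04264209] 2.916489386346287 [-0.3  0.1 -0.1  0.5  0.6 -0.3 -0.1 -0.  -0.  -0.2  0.4  0.2  0.4 -0.4
 -0.3  0.   0.2 -0.2 -0.2 -0.6 -0.3 -0.1 -0.2 -0.  -0.5  0.4  0.3  0.7]
b0 [0.6459 0.1118 0.006 ]
b1 [0.6503 0.0269 0.006 ]
b2 [ 0.6546 -0.0579  0.006 ]
or [0.5338 0.1496 0.061 ] 0.0264 -13.6
bl [0.5043 0.0485 0.061 ] 0.0271 -9.7
red [ 0.5329 -0.0882  0.061 ] 0.0268 -13.6
st [0.526 0.421 0.03 ]
st [0.54  0.324 0.03 ]
st [0.498 0.315 0.03 ]
st [0.474 0.411 0.03 ]
tip [ 0.468 -0.338  0.128]
root [ 0.518 -0.327  0.115]
poletop [ 0.525 -0.317  0.134]
jar [ 0.765 -0.094  0.   ]
pb [ 0.537 -0.284  0.008]
pb [ 0.546 -0.357  0.008]
pb [ 0.471 -0.376  0.008]
pb [ 0.461 -0.298  0.008]
```

Request:
drive_tool:
  motion:
    - [[7, -29, 35], [0, 0, 0]]
    - [[0, 0, 45], [0, 0, 0.11]]
    - [[0, 0, 45], [0, 0, 0.106]]
    - [[0, 0, 45], [0, 0, 0]]
    - [[0, 0, 20], [0, 0, 0]]
  gripper: 1

```text
time_s: 2.55
position: [0.5016, 0.0488, 0.1131]
tcp_rot: [[0.985, -0.17, -0.006], [-0.17, -0.985, 0.001], [-0.006, 0.0, -1.0]]
force: [0.6, 0.1, -0.4]
opening: 1.0
grasp_force: 0.0
```

Request:
drive_tool:
  motion:
    - [[0, 0, 0], [0, 0, 0]]
    - [[0, 0, 0], [0, 0, 0]]

```text
time_s: 2.75
position: [0.5046, 0.0485, 0.1168]
tcp_rot: [[0.985, -0.17, 0.0], [-0.17, -0.985, 0.0], [0.0, -0.0, -1.0]]
force: [-1.4, 0.6, 1.0]
opening: 0.998
grasp_force: 0.0
```

```bash
cat >> h.py <<'E'
def go(x,y,z,yaw,s=None):
    s=s or read_state(); R=s['tcp_rot']; d=R.T@(np.array([x,y,z])-s['position'])
    cur=np.degrees(np.arctan2(R[1,0],R[0,0])); print('t',round(s['time_s'],2),'shift mm',(d*1e3).round(1),'turn z rad',round(-np.radians(yaw-cur),4),'F',s['force'].round(1))
E
python3 - <<'E'
from h import *
go(.5043,.0485,.016,-9.7)
save('wrist','w2')
E
```

```text
t 2.75 shift mm [-3.000e-01  1.000e-01  1.008e+02] turn z rad -0.0019 F [-1.4  0.6  1. ]
```

View pics/w2.png

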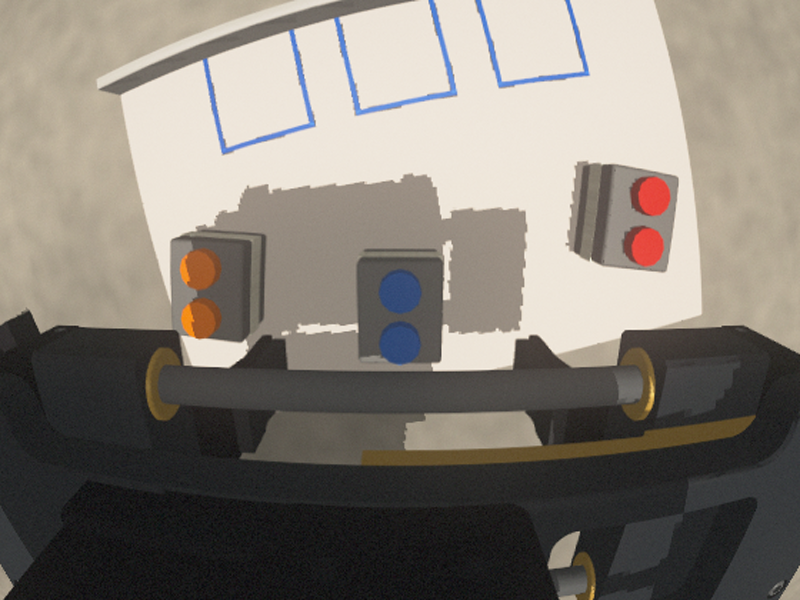

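The blue caps are centred on the tool axis (x≈400) and square to it. Descending to grip.

Request:
drive_tool:
  motion:
    - [[0, 0, 35], [0, 0, 0]]
    - [[0, 0, 35], [0, 0, 0]]
    - [[0, 0, 22], [0, 0, 0]]
    - [[0, 0, 9], [0, 0, 0]]
    - [[0, 0, 0], [0, 0, 0]]

```text
time_s: 3.3
position: [0.5048, 0.0488, 0.0159]
tcp_rot: [[0.985, -0.17, 0.001], [-0.17, -0.985, -0.0], [0.001, -0.0, -1.0]]
force: [0.3, 0.2, 0.6]
opening: 1.002
grasp_force: 0.0
```

Request:
drive_tool:
  motion:
    - [[0, 0, 0], [0, 0, 0]]
    - [[0, 0, 0], [0, 0, 0]]
    - [[0, 0, 0], [0, 0, 0]]
    - [[0, 0, 0], [0, 0, 0]]
    - [[0, 0, 0], [0, 0, 0]]
  gripper: 0.45

```text
time_s: 3.8
position: [0.5043, 0.049, 0.016]
tcp_rot: [[0.985, -0.17, 0.001], [-0.17, -0.985, -0.0], [0.001, -0.0, -1.0]]
force: [0.4, -0.6, 0.1]
opening: 0.63
grasp_force: 0.0
```

```bash
python3 - <<'E'
from h import *
s=read_state();print(s['opening'],s['grasp_force'],s['position']);go(.6503,.0269,.016,2.92)
E
```

```text
0.6295483973861338 0.0 [0.5043261  0.04897313 0.01598362]
t 3.8 shift mm [ 1.476e+02 -3.100e+00  1.000e-01] turn z rad -0.2221 F [ 0.4 -0.6  0.1]
```

Request:
drive_tool:
  motion:
    - [[0, 0, 0], [0, 0, 0]]
    - [[0, 0, 0], [0, 0, 0]]
    - [[0, 0, 0], [0, 0, 0]]
    - [[0, 0, 0], [0, 0, 0]]
  gripper: 0.4

```text
time_s: 4.2
position: [0.5041, 0.049, 0.0156]
tcp_rot: [[0.985, -0.17, 0.0], [-0.17, -0.985, -0.0], [0.0, 0.0, -1.0]]
force: [-0.5, -0.2, 2.7]
opening: 0.501
grasp_force: 30.0
```

Request:
drive_tool:
  motion:
    - [[0, 0, 0], [0, 0, -0.111]]
    - [[0, 0, 0], [0, 0, -0.111]]
    - [[21, 5, 0], [0, 0, 0]]
    - [[22, 5, 0], [0, 0, 0]]
    - [[22, 5, 0], [0, 0, 0]]

```text
time_s: 4.7
position: [0.5686, 0.0377, 0.0155]
tcp_rot: [[0.999, 0.051, -0.004], [0.051, -0.999, 0.001], [-0.004, -0.001, -1.0]]
force: [-1.9, -0.2, 2.1]
opening: 0.507
grasp_force: 30.0
```

Request:
drive_tool:
  motion:
    - [[22, 5, 0], [0, 0, 0]]
    - [[22, 5, 0], [0, 0, 0]]
    - [[18, 4.5, 0], [0, 0, 0]]
    - [[10, 0, 0], [0, 0, 0]]
    - [[0, 0, 0], [0, 0, 0]]

```text
time_s: 5.2
position: [0.6441, 0.0263, 0.0157]
tcp_rot: [[0.999, 0.051, 0.003], [0.051, -0.999, -0.0], [0.003, 0.001, -1.0]]
force: [1.0, -1.0, 2.8]
opening: 0.502
grasp_force: 30.0
```

```bash
python3 - <<'E'
from h import *
s=read_state();print(s['opening'],s['grasp_force'],s['position']);go(.6503,.0269,.016,2.92)
E
```

```text
0.5022702597969879 29.99486387707293 [0.64412728 0.02629336 0.01573157]
t 5.2 shift mm [ 6.2 -0.3 -0.3] turn z rad -0.0001 F [ 1.  -1.   2.8]
```

Request:
drive_tool:
  motion:
    - [[3, -0.3, 0], [0, 0, 0]]
    - [[2, 0, 0], [0, 0, 0]]
    - [[0, 0, 0], [0, 0, 0]]

```text
time_s: 5.5
position: [0.6456, 0.0272, 0.0155]
tcp_rot: [[0.999, 0.051, -0.004], [0.051, -0.999, 0.0], [-0.004, -0.0, -1.0]]
force: [-2.7, -2.2, 4.7]
opening: 0.504
grasp_force: 30.0
```

Request:
drive_tool:
  motion:
    - [[1, 0, 0], [0, 0, 0]]
    - [[0, 0, 0], [0, 0, 0]]

```text
time_s: 5.7
position: [0.646, 0.0274, 0.0155]
tcp_rot: [[0.999, 0.051, -0.005], [0.051, -0.999, 0.0], [-0.005, -0.0, -1.0]]
force: [-2.6, -1.5, 4.6]
opening: 0.507
grasp_force: 30.0
```

Request:
drive_tool:
  motion:
    - [[1, 0, 0], [0, 0, 0]]
    - [[0, 0, 0], [0, 0, 0]]

```text
time_s: 5.9
position: [0.6468, 0.0275, 0.0155]
tcp_rot: [[0.999, 0.051, -0.005], [0.051, -0.999, 0.0], [-0.005, -0.001, -1.0]]
force: [-3.5, -1.0, 6.2]
opening: 0.502
grasp_force: 30.0
```

Request:
drive_tool:
  motion:
    - [[2, 0, 0], [0, 0, 0]]
    - [[0, 0, 0], [0, 0, 0]]
    - [[0, 0, 0], [0, 0, 0]]

```text
time_s: 6.2
position: [0.6489, 0.0278, 0.0155]
tcp_rot: [[0.999, 0.051, -0.005], [0.051, -0.999, 0.001], [-0.005, -0.001, -1.0]]
force: [-4.1, -0.4, 5.7]
opening: 0.505
grasp_force: 30.0
```

```bash
python3 - <<'E'
from h import *
print(save('wrist','w3',(180,100,380,250)))
go(.6503,.0269,.016,2.92)
E
```

```text
4.0
t 6.25 shift mm [ 1.3  1.  -0.5] turn z rad 0.0 F [-3.9 -0.4  4.6]
```

View pics/w3.png

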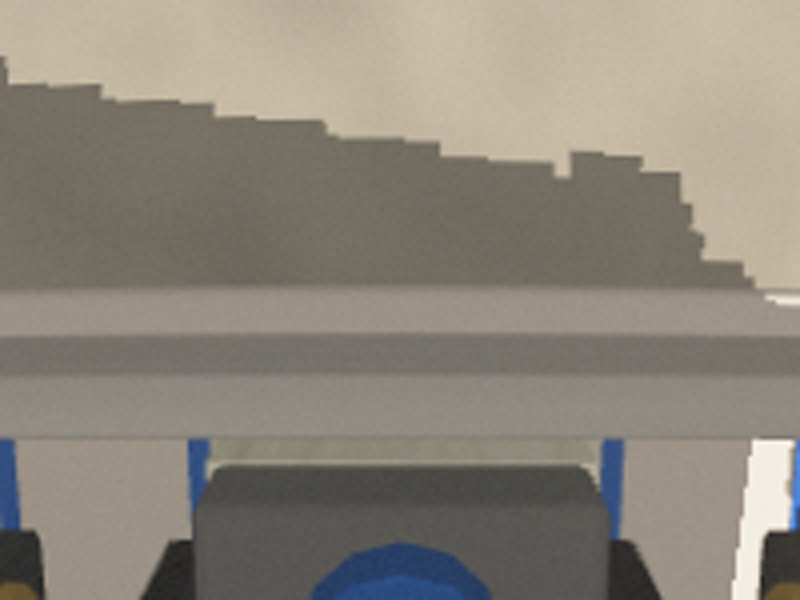

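```bash
python3 - <<'E'
from h import *
from fit import q
C,_=load('w3')
cv=lambda p:(np.array(p,float)+.5)/4-.5+[180,100]
c,s=np.cos(q[2]),np.sin(q[2])
for p,z in((400,437),.032),((400,375),.032),((400,337),.032),((400,465),.051),((400,505),.051),((400,465),.046),((208,450),.006),((601,450),.006),((193,515),.051),((610,515),.051),((213,466),.04),((597,466),.04),((400,560),.061):
    h=hit(C,cv(p),z)-[q[0],q[1],0]; print(p,z,'tray mm',(1e3*np.array([c*h[0]+s*h[1],-s*h[0]+c*h[1]])).round(1))
E
```

```text
(400, 437) 0.032 tray mm [105.2   1. ]
(400, 375) 0.032 tray mm [112.5   1. ]
(400, 337) 0.032 tray mm [116.9   1. ]
(400, 465) 0.051 tray mm [107.2   0.9]
(400, 505) 0.051 tray mm [103.    0.9]
(400, 465) 0.046 tray mm [105.8   0.9]
(208, 450) 0.006 tray mm [96.4 27.5]
(601, 450) 0.006 tray mm [ 96.4 -26.7]
(193, 515) 0.051 tray mm [101.8  22.3]
(610, 515) 0.051 tray mm [101.8 -20.8]
(213, 466) 0.04 tray mm [103.9  21.7]
(597, 466) 0.04 tray mm [103.9 -20.9]
(400, 560) 0.061 tray mm [100.7   0.9]
```

Request:
drive_tool:
  motion:
    - [[1.5, 0.5, 0], [0, 0, 0]]
    - [[0, 0, 0], [0, 0, 0]]
    - [[0, 0, 0], [0, 0, 0]]

```text
time_s: 6.55
position: [0.6498, 0.0277, 0.0155]
tcp_rot: [[0.999, 0.051, -0.006], [0.051, -0.999, 0.001], [-0.006, -0.001, -1.0]]
force: [-4.2, 0.0, 6.9]
opening: 0.503
grasp_force: 30.0
```

Request:
drive_tool:
  motion:
    - [[1, 0, 0], [0, 0, 0]]
    - [[0, 0, 0], [0, 0, 0]]
    - [[0, 0, 0], [0, 0, 0]]

```text
time_s: 6.85
position: [0.6506, 0.0277, 0.0155]
tcp_rot: [[0.999, 0.051, -0.006], [0.051, -0.999, 0.001], [-0.006, -0.001, -1.0]]
force: [-5.1, -0.1, 6.7]
opening: 0.502
grasp_force: 30.0
```

Request:
drive_tool:
  motion:
    - [[1, 0, 0], [0, 0, 0]]
    - [[0, 0, 0], [0, 0, 0]]
    - [[0, 0, 0], [0, 0, 0]]

```text
time_s: 7.15
position: [0.6506, 0.0277, 0.0155]
tcp_rot: [[0.999, 0.051, -0.009], [0.051, -0.999, 0.001], [-0.008, -0.001, -1.0]]
force: [-6.6, -0.7, 7.6]
opening: 0.501
grasp_force: 30.0
```

Request:
drive_tool:
  motion:
    - [[0.5, 0, 0], [0, 0, 0]]
    - [[0, 0, 0], [0, 0, 0]]

```text
time_s: 7.35
position: [0.6506, 0.0277, 0.0155]
tcp_rot: [[0.999, 0.051, -0.01], [0.051, -0.999, 0.001], [-0.009, -0.001, -1.0]]
force: [-8.5, -0.4, 9.0]
opening: 0.506
grasp_force: 30.0
```

Request:
drive_tool:
  motion:
    - [[0, 0, 0], [0, 0, 0]]
    - [[0, 0, 0], [0, 0, 0]]
    - [[0, 0, 0], [0, 0, 0]]
    - [[0, 0, 0], [0, 0, 0]]
  gripper: 0.72

```text
time_s: 7.75
position: [0.6557, 0.027, 0.0153]
tcp_rot: [[0.999, 0.051, 0.0], [0.051, -0.999, 0.0], [0.0, -0.0, -1.0]]
force: [0.3, -0.2, -0.5]
opening: 0.703
grasp_force: 0.0
```

```bash
python3 - <<'E'
from h import *
s=read_state();print(s['opening'],s['position'])
go(.6503,.0269,.016,2.92)
E
```

```text
0.7034598369955323 [0.65570164 0.02703448 0.01529668]
t 7.75 shift mm [-5.4 -0.1 -0.7] turn z rad -0.0002 F [ 0.3 -0.2 -0.5]
```

Request:
drive_tool:
  motion:
    - [[0, 0, -25], [0, 0, 0]]
    - [[0, 0, -45], [0, 0, 0]]
    - [[-32, 27, -15], [0, 0, 0]]
    - [[-32, 27, 0], [0, 0, 0]]
    - [[-32, 27, 0], [0, 0, 0]]

```text
time_s: 8.25
position: [0.5636, -0.0595, 0.1016]
tcp_rot: [[0.999, 0.052, 0.003], [0.052, -0.999, -0.001], [0.003, 0.001, -1.0]]
force: [0.9, -1.0, -1.3]
opening: 0.721
grasp_force: 0.0
```

Request:
drive_tool:
  motion:
    - [[-32.5, 27.8, 0], [0, 0, 0]]
    - [[0, 0, 0], [0, 0, 0.144]]
    - [[0, 0, 0], [0, 0, 0.144]]
    - [[0, 0, 0], [0, 0, 0]]
    - [[0, 0, 0], [0, 0, 0]]
  gripper: 1

```text
time_s: 8.75
position: [0.5329, -0.0883, 0.1006]
tcp_rot: [[0.973, -0.232, 0.0], [-0.232, -0.973, -0.0], [0.0, -0.0, -1.0]]
force: [0.9, -0.3, -0.5]
opening: 0.985
grasp_force: 0.0
```

```bash
python3 - <<'E'
from h import *
go(.5329,-.0882,.016,-13.6)
print(save('wrist','w4'))
C,im=load('w4')
# red caps
hsv=cv2.cvtColor(im,cv2.COLOR_BGR2HSV);m=((hsv[...,0]<8)|(hsv[...,0]>172))&(hsv[...,1]>130)&(hsv[...,2]>60)
m[:, :180]=0;m[:,380:]=0;m[260:]=0
n,l,st,ce=cv2.connectedComponentsWithStats(m.astype(np.uint8))
P=[(ce[i],st[i]) for i in range(1,n) if st[i,4]>150]
for c,s in P: print(c,s,hit(C,c,.061).round(4))
E
```

```text
t 8.75 shift mm [-0.  -0.1 84.6] turn z rad 0.0032 F [ 0.9 -0.3 -0.5]
1.4285714285714286
[280.73891626 208.75      ] [265 192  32  34 812] [ 0.5467 -0.0923  0.061 ]
[280.24313187 246.12225275] [265 231  31  29 728] [ 0.5218 -0.0861  0.061 ]
```

Request:
drive_tool:
  motion:
    - [[0, 0.5, 35], [0, 0, 0]]
    - [[0, 0, 32], [0, 0, 0]]
    - [[0, 0, 12], [0, 0, 0]]
    - [[0, 0, 4], [0, 0, 0]]
    - [[0, 0, 0], [0, 0, 0]]

```text
time_s: 9.3
position: [0.5327, -0.0886, 0.0175]
tcp_rot: [[0.972, -0.234, -0.0], [-0.234, -0.972, 0.0], [-0.0, -0.0, -1.0]]
force: [-0.3, -0.4, -0.7]
opening: 0.999
grasp_force: 0.0
```

Request:
drive_tool:
  motion:
    - [[0, 0, 0], [0, 0, 0]]
    - [[0, 0, 0], [0, 0, 0]]
    - [[0, 0, 0], [0, 0, 0]]
    - [[0, 0, 0], [0, 0, 0]]
    - [[0, 0, 0], [0, 0, 0]]
  gripper: 0.4

```text
time_s: 9.8
position: [0.5327, -0.0888, 0.0179]
tcp_rot: [[0.972, -0.235, 0.001], [-0.235, -0.972, -0.0], [0.001, 0.0, -1.0]]
force: [-0.4, 0.5, 0.2]
opening: 0.632
grasp_force: 0.0
```

Request:
drive_tool:
  motion:
    - [[0, 0, 0], [0, 0, 0]]
    - [[0, 0, 0], [0, 0, 0]]
    - [[0, 0, 0], [0, 0, 0]]
    - [[0, 0, 0], [0, 0, 0]]

```text
time_s: 10.2
position: [0.5325, -0.0888, 0.0176]
tcp_rot: [[0.972, -0.235, 0.0], [-0.235, -0.972, -0.0], [0.0, 0.0, -1.0]]
force: [0.3, -0.3, 1.4]
opening: 0.507
grasp_force: 30.0
```

```bash
python3 - <<'E'
from h import *
s=read_state();print(s['opening'],s['position'],s['grasp_force'])
d=np.array([.6546,-.0579,.016])-s['position'];a=np.radians(2.92);print(d[0]*np.cos(a)+d[1]*np.sin(a),d[0]*np.sin(a)-d[1]*np.cos(a))
go(.6546,-.0579,.016,2.92)
E
```

```text
0.5074469441117023 [ 0.53250295 -0.08875531  0.01764276] 29.983076923526824
0.1235103426016919 -0.02459543977643189
t 10.2 shift mm [111.4 -58.7   1.6] turn z rad -0.2881 F [ 0.3 -0.3  1.4]
```

Request:
drive_tool:
  motion:
    - [[0, 0, 0], [0, 0, -0.144]]
    - [[0, 0, 0], [0, 0, -0.144]]
    - [[21, -5, 0], [0, 0, 0]]
    - [[21, -5, 0], [0, 0, 0]]
    - [[21, -5, 0], [0, 0, 0]]

```text
time_s: 10.7
position: [0.594, -0.0704, 0.0177]
tcp_rot: [[0.999, 0.051, -0.003], [0.051, -0.999, 0.0], [-0.003, -0.0, -1.0]]
force: [-2.1, -1.0, 3.4]
opening: 0.502
grasp_force: 30.0
```

Request:
drive_tool:
  motion:
    - [[21, -5, 0], [0, 0, 0]]
    - [[21, -5, 0], [0, 0, 0]]
    - [[10, 0, 0], [0, 0, 0]]
    - [[4, 0, 0], [0, 0, 0]]
    - [[0, 0, 0], [0, 0, 0]]

```text
time_s: 11.2
position: [0.6494, -0.0575, 0.0177]
tcp_rot: [[0.999, 0.051, -0.001], [0.051, -0.999, 0.001], [-0.001, -0.001, -1.0]]
force: [-2.2, 1.9, 3.4]
opening: 0.504
grasp_force: 30.0
```

```bash
python3 - <<'E'
from h import *
s=read_state();print(s['opening'],s['position'],s['grasp_force'])
go(.6546,-.0579,.016,2.92)
E
```

```text
0.5041803304719661 [ 0.6494077  -0.05751077  0.01767431] 29.98998880852014
t 11.2 shift mm [5.2 0.7 1.7] turn z rad -0.0 F [-2.2  1.9  3.4]
```

Request:
drive_tool:
  motion:
    - [[2, 0.8, 0], [0, 0, 0]]
    - [[2, 0, 0], [0, 0, 0]]
    - [[1, 0, 0], [0, 0, 0]]
    - [[0, 0, 0], [0, 0, 0]]

```text
time_s: 11.6
position: [0.6529, -0.0581, 0.0177]
tcp_rot: [[0.999, 0.051, -0.004], [0.051, -0.999, 0.001], [-0.004, -0.001, -1.0]]
force: [-3.7, 1.7, 6.5]
opening: 0.502
grasp_force: 30.0
```

Request:
drive_tool:
  motion:
    - [[1, 0, 0], [0, 0, 0]]
    - [[1, 0, 0], [0, 0, 0]]
    - [[0, 0, 0], [0, 0, 0]]
    - [[0, 0, 0], [0, 0, 0]]

```text
time_s: 12.0
position: [0.6541, -0.0582, 0.0177]
tcp_rot: [[0.999, 0.051, -0.006], [0.051, -0.999, 0.001], [-0.006, -0.001, -1.0]]
force: [-4.2, 1.1, 7.4]
opening: 0.503
grasp_force: 30.0
```

Request:
drive_tool:
  motion:
    - [[1, 0, 0], [0, 0, 0]]
    - [[0, 0, 0], [0, 0, 0]]
    - [[0, 0, 0], [0, 0, 0]]

```text
time_s: 12.3
position: [0.6541, -0.0582, 0.0178]
tcp_rot: [[0.999, 0.051, -0.008], [0.051, -0.999, 0.001], [-0.008, -0.001, -1.0]]
force: [-7.2, -0.3, 9.1]
opening: 0.505
grasp_force: 30.0
```

Request:
drive_tool:
  motion:
    - [[1, 0, 0], [0, 0, 0]]
    - [[0, 0, 0], [0, 0, 0]]
    - [[0, 0, 0], [0, 0, 0]]

```text
time_s: 12.6
position: [0.6541, -0.0582, 0.0178]
tcp_rot: [[0.999, 0.051, -0.01], [0.051, -0.999, 0.001], [-0.01, -0.001, -1.0]]
force: [-8.8, -2.1, 9.8]
opening: 0.504
grasp_force: 30.0
```

Contact again at bay 2. Release, rise, and go to the orange cartridge.

Request:
drive_tool:
  motion:
    - [[0, 0, 0], [0, 0, 0]]
    - [[0, 0, 0], [0, 0, 0]]
    - [[0, 0, 0], [0, 0, 0]]
    - [[0, 0, 0], [0, 0, 0]]
  gripper: 0.72

```text
time_s: 13.0
position: [0.6593, -0.0582, 0.0173]
tcp_rot: [[0.999, 0.051, 0.0], [0.051, -0.999, -0.0], [0.0, 0.0, -1.0]]
force: [0.4, -0.5, -0.2]
opening: 0.703
grasp_force: 0.0
```

Request:
drive_tool:
  motion:
    - [[0, 0, -25], [0, 0, 0]]
    - [[0, 0, -45], [0, 0, 0]]
    - [[0, 0, -15], [0, 0, 0]]
    - [[0, 0, 0], [0, 0, 0]]

```text
time_s: 13.4
position: [0.6616, -0.0586, 0.1056]
tcp_rot: [[0.999, 0.051, 0.007], [0.051, -0.999, -0.002], [0.007, 0.002, -1.0]]
force: [0.5, -0.3, -1.8]
opening: 0.723
grasp_force: 0.0
```

```bash
python3 - <<'E'
from h import *
go(.5338,.1496,.1,-13.6)
print(save('wrist','w5'))
E
```

```text
t 13.4 shift mm [-117.  -214.4    4.4] turn z rad 0.2883 F [ 0.5 -0.3 -1.8]
1.4285714285714286
```

View pics/w5.png

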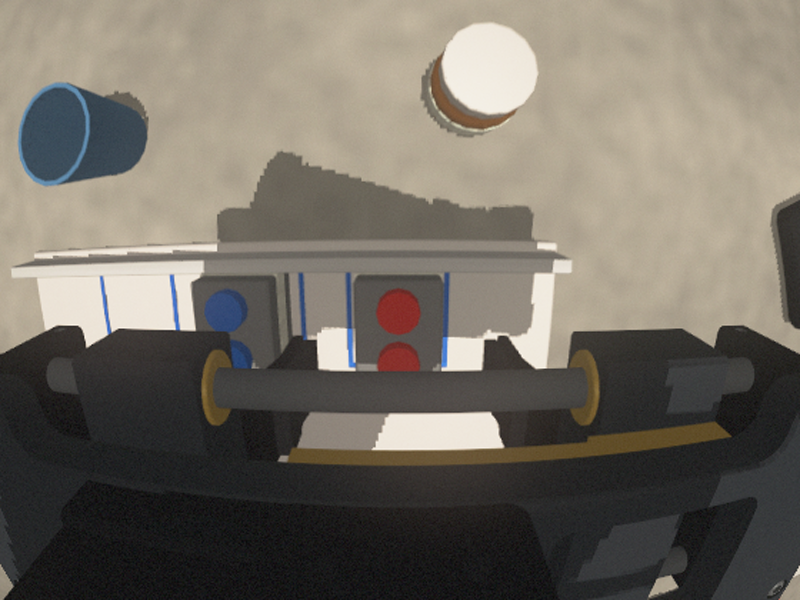

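Blue and red stand square at the fence: red block x=355–442 between its lines at 351 and 446, caps at (398,312). Now the orange one.

Request:
drive_tool:
  motion:
    - [[-23, -43, 0], [0, 0, 0]]
    - [[-23, -43, 0], [0, 0, 0]]
    - [[-23, -43, 0], [0, 0, 0]]
    - [[-24, -43, 0], [0, 0, 0]]
    - [[-24, -42.5, 0], [0, 0, 0]]

```text
time_s: 13.95
position: [0.5285, 0.1514, 0.1004]
tcp_rot: [[0.999, 0.05, -0.004], [0.05, -0.999, -0.0], [-0.004, -0.0, -1.0]]
force: [0.2, -0.4, 0.5]
opening: 0.722
grasp_force: 0.0
```

Request:
drive_tool:
  motion:
    - [[0, 0, 0], [0, 0, 0.144]]
    - [[0, 0, 0], [0, 0, 0.144]]
    - [[0, 0, 0], [0, 0, 0]]
    - [[0, 0, 0], [0, 0, 0]]
  gripper: 1

```text
time_s: 14.35
position: [0.5304, 0.1501, 0.1012]
tcp_rot: [[0.973, -0.232, -0.003], [-0.232, -0.973, -0.0], [-0.003, 0.001, -1.0]]
force: [-0.4, 0.1, -0.6]
opening: 0.966
grasp_force: 0.0
```

```bash
python3 - <<'E'
from h import *
go(.5338,.1496,.017,-13.6)
save('wrist','w6')
C,im=load('w6')
hsv=cv2.cvtColor(im,cv2.COLOR_BGR2HSV);m=((hsv[...,0]>8)&(hsv[...,0]<20))&(hsv[...,1]>180)&(hsv[...,2]>60)
m[:, :180]=0;m[:,380:]=0;m[258:]=0
n,l,st,ce=cv2.connectedComponentsWithStats(m.astype(np.uint8))
for i in range(1,n):
  if st[i,4]>150: print(ce[i],st[i],hit(C,ce[i],.061).round(4))
E
```

```text
t 14.35 shift mm [ 3.6 -0.4 84.1] turn z rad 0.0031 F [-0.4  0.1 -0.6]
[279.27506775 204.12466125] [264 189  31  31 738] [0.5471 0.1462 0.061 ]
[277.91262136 242.09847434] [263 227  30  31 721] [0.5221 0.1532 0.061 ]
```

Request:
drive_tool:
  motion:
    - [[3, -0.5, 35], [0, 0, 0.02]]
    - [[0, 0, 33], [0, 0, 0]]
    - [[0, 0, 12], [0, 0, 0]]
    - [[0, 0, 4], [0, 0, 0]]
    - [[0, 0, 0], [0, 0, 0]]

```text
time_s: 14.9
position: [0.5345, 0.1498, 0.0184]
tcp_rot: [[0.967, -0.254, -0.0], [-0.254, -0.967, -0.0], [-0.0, 0.0, -1.0]]
force: [0.4, 0.7, 0.2]
opening: 1.0
grasp_force: 0.0
```

Request:
drive_tool:
  motion:
    - [[0, 0, 0], [0, 0, 0]]
    - [[0, 0, 0], [0, 0, 0]]
    - [[0, 0, 0], [0, 0, 0]]
    - [[0, 0, 0], [0, 0, 0]]
    - [[0, 0, 0], [0, 0, 0]]
  gripper: 0.4

```text
time_s: 15.4
position: [0.5346, 0.1501, 0.019]
tcp_rot: [[0.967, -0.254, 0.001], [-0.254, -0.967, 0.0], [0.001, -0.0, -1.0]]
force: [-0.8, -0.1, 0.0]
opening: 0.632
grasp_force: 0.0
```

Request:
drive_tool:
  motion:
    - [[0, 0, 0], [0, 0, 0]]
    - [[0, 0, 0], [0, 0, 0]]
    - [[0, 0, 0], [0, 0, 0]]
    - [[0, 0, 0], [0, 0, 0]]

```text
time_s: 15.8
position: [0.5344, 0.15, 0.0186]
tcp_rot: [[0.967, -0.254, 0.0], [-0.254, -0.967, 0.0], [0.0, -0.0, -1.0]]
force: [-0.6, -0.2, 2.3]
opening: 0.5
grasp_force: 29.9
```

```bash
python3 - <<'E'
from h import *
s=read_state();print(s['opening'],s['position'],s['grasp_force'])
d=np.array([.6459,.1118,.016])-s['position'];a=np.radians(2.92);print(d[0]*np.cos(a)+d[1]*np.sin(a),d[0]*np.sin(a)-d[1]*np.cos(a))
go(.6459,.1118,.016,2.92)
E
```

```text
0.5004982646354904 [0.53441245 0.15000189 0.01864517] 29.93917556013912
0.10939673640802591 0.04383163911114335
t 15.8 shift mm [117.5   8.6   2.7] turn z rad -0.3081 F [-0.6 -0.2  2.3]
```

Request:
drive_tool:
  motion:
    - [[0, 0, 0], [0, 0, -0.103]]
    - [[0, 0, 0], [0, 0, -0.103]]
    - [[18, 9, 0], [0, 0, -0.102]]
    - [[18, 9, 0], [0, 0, 0]]
    - [[18, 9, 0], [0, 0, 0]]

```text
time_s: 16.3
position: [0.588, 0.1241, 0.0187]
tcp_rot: [[0.999, 0.051, -0.002], [0.051, -0.999, 0.0], [-0.002, -0.0, -1.0]]
force: [-2.2, 0.8, 2.5]
opening: 0.503
grasp_force: 29.9
```

Request:
drive_tool:
  motion:
    - [[18, 9, 0], [0, 0, 0]]
    - [[18, 8, 0], [0, 0, 0]]
    - [[8, 0, 0], [0, 0, 0]]
    - [[3, 0, 0], [0, 0, 0]]
    - [[0, 0, 0], [0, 0, 0]]

```text
time_s: 16.8
position: [0.6366, 0.109, 0.0187]
tcp_rot: [[0.999, 0.051, 0.0], [0.051, -0.999, -0.001], [0.0, 0.001, -1.0]]
force: [-0.8, -2.7, 2.9]
opening: 0.508
grasp_force: 29.9
```

```bash
python3 - <<'E'
from h import *
s=read_state();print(s['opening'],s['position'],s['grasp_force'])
go(.6459,.1118,.016,2.92)
E
```

```text
0.5079758526330244 [0.63658584 0.1090303  0.01869444] 29.94172607548535
t 16.8 shift mm [ 9.4 -2.3  2.7] turn z rad 0.0004 F [-0.8 -2.7  2.9]
```

Request:
drive_tool:
  motion:
    - [[2, -2.5, 0], [0, 0, 0]]
    - [[3, 0, 0], [0, 0, 0]]
    - [[2, 0, 0], [0, 0, 0]]
    - [[0, 0, 0], [0, 0, 0]]

```text
time_s: 17.2
position: [0.6418, 0.1132, 0.0187]
tcp_rot: [[0.999, 0.051, -0.003], [0.051, -0.999, 0.001], [-0.003, -0.001, -1.0]]
force: [-3.0, -0.8, 6.5]
opening: 0.505
grasp_force: 29.9
```

```bash
python3 - <<'E'
from h import *
go(.6459,.1118,.016,2.92)
E
```

```text
t 17.2 shift mm [4.  1.6 2.7] turn z rad 0.0002 F [-3.  -0.8  6.5]
```

Request:
drive_tool:
  motion:
    - [[1, 1.4, 0], [0, 0, 0]]
    - [[1, 0, 0], [0, 0, 0]]
    - [[1, 0, 0], [0, 0, 0]]
    - [[0, 0, 0], [0, 0, 0]]

```text
time_s: 17.6
position: [0.6445, 0.1124, 0.0187]
tcp_rot: [[0.999, 0.051, -0.004], [0.051, -0.999, 0.001], [-0.003, -0.001, -1.0]]
force: [-4.0, 0.7, 6.6]
opening: 0.503
grasp_force: 29.9
```

```bash
python3 - <<'E'
from h import *
go(.6459,.1118,.016,2.92)
E
```

```text
t 17.6 shift mm [1.4 0.7 2.7] turn z rad 0.0002 F [-4.   0.7  6.6]
```

Request:
drive_tool:
  motion:
    - [[1, 0.4, 0], [0, 0, 0]]
    - [[0.5, 0, 0], [0, 0, 0]]
    - [[0, 0, 0], [0, 0, 0]]

```text
time_s: 17.9
position: [0.6459, 0.1122, 0.0187]
tcp_rot: [[0.999, 0.051, -0.004], [0.051, -0.999, 0.001], [-0.004, -0.002, -1.0]]
force: [-3.5, 1.4, 6.2]
opening: 0.508
grasp_force: 29.9
```

Request:
drive_tool:
  motion:
    - [[1, 0, 0], [0, 0, 0]]
    - [[0, 0, 0], [0, 0, 0]]
    - [[0, 0, 0], [0, 0, 0]]

```text
time_s: 18.2
position: [0.6463, 0.1122, 0.0187]
tcp_rot: [[0.999, 0.051, -0.005], [0.051, -0.999, 0.001], [-0.005, -0.001, -1.0]]
force: [-5.3, -0.1, 7.5]
opening: 0.505
grasp_force: 29.9
```

Request:
drive_tool:
  motion:
    - [[1, 0, 0], [0, 0, 0]]
    - [[0, 0, 0], [0, 0, 0]]
    - [[0, 0, 0], [0, 0, 0]]

```text
time_s: 18.5
position: [0.6463, 0.1122, 0.0187]
tcp_rot: [[0.999, 0.052, -0.007], [0.052, -0.999, 0.001], [-0.007, -0.001, -1.0]]
force: [-6.7, 0.5, 9.1]
opening: 0.503
grasp_force: 29.9
```

Request:
drive_tool:
  motion:
    - [[1, 0, 0], [0, 0, 0]]
    - [[0, 0, 0], [0, 0, 0]]
    - [[0, 0, 0], [0, 0, 0]]

```text
time_s: 18.8
position: [0.6463, 0.1121, 0.0188]
tcp_rot: [[0.999, 0.052, -0.009], [0.052, -0.999, 0.001], [-0.009, -0.001, -1.0]]
force: [-8.5, -0.5, 11.2]
opening: 0.502
grasp_force: 29.9
```

Request:
drive_tool:
  motion:
    - [[0, 0, 0], [0, 0, 0]]
    - [[0, 0, 0], [0, 0, 0]]
    - [[0, 0, 0], [0, 0, 0]]
    - [[0, 0, 0], [0, 0, 0]]
  gripper: 0.72

```text
time_s: 19.2
position: [0.6512, 0.111, 0.0182]
tcp_rot: [[0.999, 0.051, 0.0], [0.051, -0.999, 0.0], [0.0, -0.0, -1.0]]
force: [-0.2, -0.5, -0.6]
opening: 0.703
grasp_force: 0.0
```

Request:
drive_tool:
  motion:
    - [[0, 0, -25], [0, 0, 0]]
    - [[0, 0, -45], [0, 0, 0]]
    - [[-25, -18, -35], [0, 0, 0]]
    - [[-25, -20, -35], [0, 0, 0]]
    - [[-25, -20, -35], [0, 0, 0]]

```text
time_s: 19.7
position: [0.5724, 0.1652, 0.1946]
tcp_rot: [[0.999, 0.05, 0.0], [0.05, -0.999, 0.0], [0.0, -0.0, -1.0]]
force: [1.1, -0.9, -0.3]
opening: 0.719
grasp_force: 0.0
```

Request:
drive_tool:
  motion:
    - [[-25, -20, -30], [0, 0, 0]]
    - [[-25, -20, -30], [0, 0, 0]]
    - [[-25, -20, -30], [0, 0, 0]]
    - [[0, 0, 0], [0, 0, 0]]
    - [[0, 0, 0], [0, 0, 0]]
  gripper: 1

```text
time_s: 20.2
position: [0.4954, 0.2214, 0.2842]
tcp_rot: [[0.999, 0.052, 0.002], [0.052, -0.999, 0.0], [0.003, -0.0, -1.0]]
force: [0.1, 0.0, 0.5]
opening: 0.983
grasp_force: 0.0
```

```bash
python3 - <<'E'
from h import *
go(.507,.377,.2,0);print(read_state()['position'])
print(save('wrist','w7',(0,30,360,300)))
E
```

```text
t 20.2 shift mm [  19.5 -154.8   84.3] turn z rad 0.0521 F [0.1 0.  0.5]
[0.49541712 0.22138074 0.28424329]
2.2222222222222223
```

View pics/w7.png

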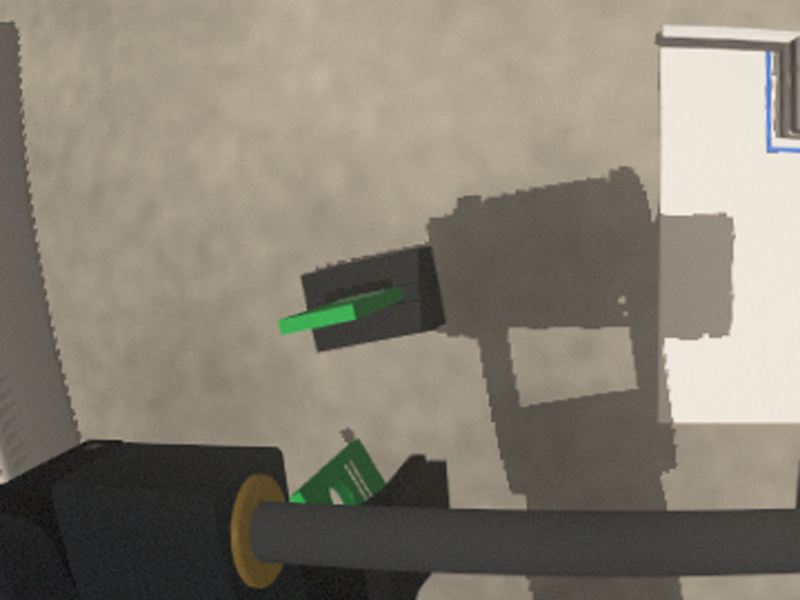

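The wrist view shows the tag's top edge from (281,327) to (355,311), standing in the slot of its stand; orange sits in bay 0 at right. The decoy tag is nearer the robot at (340,480).

```bash
python3 - <<'E'
from h import *
C,_=load('w7')
cv=lambda p:(np.array(p,float)+.5)/2.2222-.5+[0,30]
for n,p,z in (('tl',(279,321),.105),('tr',(354,304),.105),('bl',(283,334),.105),('br',(357,318),.105),('s',(302,274),.03),('s',(417,248),.03),('s',(432,325),.03),('s',(318,351),.03)): print(n,hit(C,cv(p),z).round(4))
A=(hit(C,cv((279,321)),.105)+hit(C,cv((283,334)),.105))/2;B=(hit(C,cv((354,304)),.105)+hit(C,cv((357,318)),.105))/2
m=(A+B)/2;d=A-B;yaw=np.degrees(np.arctan2(-d[0],d[1]));print(m,np.linalg.norm(d),yaw)
go(*m[:2],.2,yaw)
T=cam('top');Sc=cam('scene')
# triangulate: scene & top pixel pairs (800 scale)
def tri(a,b):
    a,b=np.array(a)/1.42857,np.array(b)/1.42857;va,vb=ray(Sc,a),ray(T,b)
    va/=np.linalg.norm(va);vb/=np.linalg.norm(vb)
    t=np.linalg.lstsq(np.c_[va,-vb],T['p']-Sc['p'],rcond=None)[0];P,Q=Sc['p']+t[0]*va,T['p']+t[1]*vb;return ((P+Q)/2).round(3),np.linalg.norm(P-Q).round(3)
print('small tip',tri((237,270),(540,350)),'small poletop',tri((240,284),(537,323)))
print('big base', hit(Sc,np.array((246,250))/1.42857,.008).round(3),'poletop',tri((231,195),(549,406)))
print('yellow poletop',tri((156,268),(608,353)))
E
```

```text
tl [0.5056 0.3995 0.105 ]
tr [0.5152 0.3564 0.105 ]
bl [0.4988 0.3974 0.105 ]
br [0.5082 0.3548 0.105 ]
s [0.5231 0.4206 0.03  ]
s [0.5394 0.345  0.03  ]
s [0.4936 0.3351 0.03  ]
s [0.4749 0.4106 0.03  ]
[0.50693388 0.37701034 0.105     ] 0.04385359211934382 12.466102512784715
t 20.25 shift mm [  19.4 -155.5   83.1] turn z rad -0.1665 F [-0.2  0.   0.2]
small tip (array([ 0.47 , -0.335,  0.122]), np.float64(0.005)) small poletop (array([ 0.524, -0.323,  0.147]), np.float64(0.009))
big base [ 0.315 -0.347  0.008] poletop (array([ 0.348, -0.338,  0.193]), np.float64(0.005))
yellow poletop (array([ 0.464, -0.475,  0.139]), np.float64(0.006))
```

Request:
drive_tool:
  motion:
    - [[5, -39, 20], [0, 0, 0]]
    - [[5, -39, 20], [0, 0, 0]]
    - [[5, -39, 20], [0, 0, 0]]
    - [[4.5, -38.5, 20], [0, 0, 0]]
    - [[0, 0, 0], [0, 0, -0.083]]
  gripper: 1

```text
time_s: 20.75
position: [0.5057, 0.3796, 0.1974]
tcp_rot: [[0.99, 0.138, -0.007], [0.138, -0.99, -0.002], [-0.008, 0.001, -1.0]]
force: [-0.5, -1.4, -0.4]
opening: 0.999
grasp_force: 0.0
```

Request:
drive_tool:
  motion:
    - [[0, 0, 0], [0, 0, -0.083]]
    - [[0, 0, 0], [0, 0, 0]]
    - [[0, 0, 0], [0, 0, 0]]
    - [[0, 0, 0], [0, 0, 0]]

```text
time_s: 21.15
position: [0.5072, 0.3765, 0.2028]
tcp_rot: [[0.977, 0.213, -0.001], [0.213, -0.977, -0.001], [-0.001, 0.0, -1.0]]
force: [-0.3, 0.1, -0.6]
opening: 0.997
grasp_force: 0.0
```

```bash
python3 - <<'E'
from h import *
go(.5069,.3770,.061,12.47)
save('wrist','w8')
C,im=load('w8')
hsv=cv2.cvtColor(im,cv2.COLOR_BGR2HSV);m=((hsv[...,0]>45)&(hsv[...,0]<85))&(hsv[...,1]>120)&(hsv[...,2]>120)
m[262:]=0
n,l,st,ce=cv2.connectedComponentsWithStats(m.astype(np.uint8))
for i in range(1,n):
  if st[i,4]>60:
    ys,xs=np.where(l==i);r=cv2.minAreaRect(np.c_[xs,ys].astype(np.float32));print(st[i],r)
    if st[i,4]>200: 
      b=cv2.boxPoints(r); H=[hit(C,p,.105) for p in b];print(np.round(H,4),np.mean(H,0))
E
```

```text
t 21.15 shift mm [-1.000e-01 -6.000e-01  1.418e+02] turn z rad -0.0033 F [-0.3  0.1 -0.6]
```

Request:
drive_tool:
  motion:
    - [[0, -0.5, 40], [0, 0, 0]]
    - [[0, 0, 40], [0, 0, 0]]
    - [[0, 0, 35], [0, 0, 0]]
    - [[0, 0, 20], [0, 0, 0]]
    - [[0, 0, 7], [0, 0, 0]]

```text
time_s: 21.7
position: [0.5053, 0.3766, 0.0591]
tcp_rot: [[0.977, 0.214, -0.004], [0.214, -0.977, -0.002], [-0.005, 0.001, -1.0]]
force: [0.2, 0.4, 1.0]
opening: 0.997
grasp_force: 0.0
```

Request:
drive_tool:
  motion:
    - [[0, 0, 0], [0, 0, 0]]
    - [[0, 0, 0], [0, 0, 0]]
    - [[0, 0, 0], [0, 0, 0]]
    - [[0, 0, 0], [0, 0, 0]]
    - [[0, 0, 0], [0, 0, 0]]
  gripper: 0.4

```text
time_s: 22.2
position: [0.5072, 0.3781, 0.0626]
tcp_rot: [[0.977, 0.215, 0.002], [0.215, -0.977, 0.001], [0.002, -0.0, -1.0]]
force: [-0.5, -0.7, -0.4]
opening: 0.631
grasp_force: 0.0
```

Request:
drive_tool:
  motion:
    - [[0, 0, 0], [0, 0, 0]]
    - [[0, 0, 0], [0, 0, 0]]
    - [[0, 0, 0], [0, 0, 0]]
    - [[0, 0, 0], [0, 0, 0]]

```text
time_s: 22.6
position: [0.5069, 0.3779, 0.0619]
tcp_rot: [[0.977, 0.215, 0.0], [0.215, -0.977, 0.0], [0.0, -0.0, -1.0]]
force: [-0.8, 0.2, 3.6]
opening: 0.502
grasp_force: 30.0
```

Request:
drive_tool:
  motion:
    - [[0, 0, -10], [0, 0, 0]]
    - [[0, 0, -30], [0, 0, 0]]
    - [[0, 0, -40], [0, 0, 0]]
    - [[0, 0, -40], [0, 0, 0]]
    - [[0, 0, -30], [0, 0, 0]]

```text
time_s: 23.1
position: [0.5072, 0.3781, 0.2145]
tcp_rot: [[0.977, 0.215, 0.002], [0.215, -0.977, 0.001], [0.002, -0.001, -1.0]]
force: [0.2, -0.2, -0.2]
opening: 0.504
grasp_force: 30.0
```

Request:
drive_tool:
  motion:
    - [[-7, 19, 0], [0, 0, 0]]
    - [[-14, 38, 0], [0, 0, 0]]
    - [[-14, 38, 0], [0, 0, 0]]
    - [[-14, 38, 0], [0, 0, 0]]
    - [[-14, 38, 0], [0, 0, 0]]

```text
time_s: 23.6
position: [0.4813, 0.1959, 0.2119]
tcp_rot: [[0.976, 0.216, 0.0], [0.216, -0.976, -0.0], [0.0, 0.0, -1.0]]
force: [0.1, -0.3, -0.0]
opening: 0.5
grasp_force: 30.0
```

Request:
drive_tool:
  motion:
    - [[-14, 38, 0], [0, 0, 0]]
    - [[-14, 38, 0], [0, 0, 0]]
    - [[-14, 38, 0], [0, 0, 0]]
    - [[-14, 38, 0], [0, 0, 0]]
    - [[-14, 38, 0], [0, 0, 0]]

```text
time_s: 24.1
position: [0.4539, -0.0048, 0.212]
tcp_rot: [[0.977, 0.215, 0.0], [0.215, -0.977, -0.0], [0.0, 0.0, -1.0]]
force: [1.6, -0.4, -0.6]
opening: 0.502
grasp_force: 30.0
```

Request:
drive_tool:
  motion:
    - [[-14, 38, 0], [0, 0, 0]]
    - [[-14, 38, 0], [0, 0, 0]]
    - [[-14, 38, 0], [0, 0, 0]]
    - [[-14, 38, 0], [0, 0, 0]]
    - [[-14, 38, 0], [0, 0, 0]]

```text
time_s: 24.6
position: [0.4264, -0.2055, 0.212]
tcp_rot: [[0.977, 0.215, 0.0], [0.215, -0.977, -0.0], [0.0, 0.0, -1.0]]
force: [1.0, -0.3, -1.0]
opening: 0.503
grasp_force: 30.0
```

Request:
drive_tool:
  motion:
    - [[-14, 38, 0], [0, 0, 0]]
    - [[-14, 38, 0], [0, 0, 0]]
    - [[-7, 19, 0], [0, 0, 0]]
    - [[0, 0, 0], [0, 0, 0]]
    - [[0, 0, 0], [0, 0, 0]]

```text
time_s: 25.1
position: [0.4127, -0.3039, 0.2115]
tcp_rot: [[0.977, 0.214, -0.001], [0.214, -0.977, 0.001], [-0.0, -0.001, -1.0]]
force: [0.5, 0.6, -0.5]
opening: 0.504
grasp_force: 30.0
```

```bash
python3 - <<'E'
from h import *
s=read_state();print(s['time_s'],s['position'],s['opening'],s['grasp_force'],s['joint_positions'].round())
C=cam('wrist');print(proj(C,[.469,-.337,.128]),proj(C,[.518,-.327,.115]))
print(save('wrist','w9',(170,40,390,260)))
E
```

```text
25.1 [ 0.41272888 -0.30388924  0.21153087] 0.5044196616415614 29.99981425702572 [-49.  22.  99.   0.  59.  29.]
[338.32459303 151.67474236] [337.10095443  88.46014267]
2.727272727272727
```

View pics/w9.png

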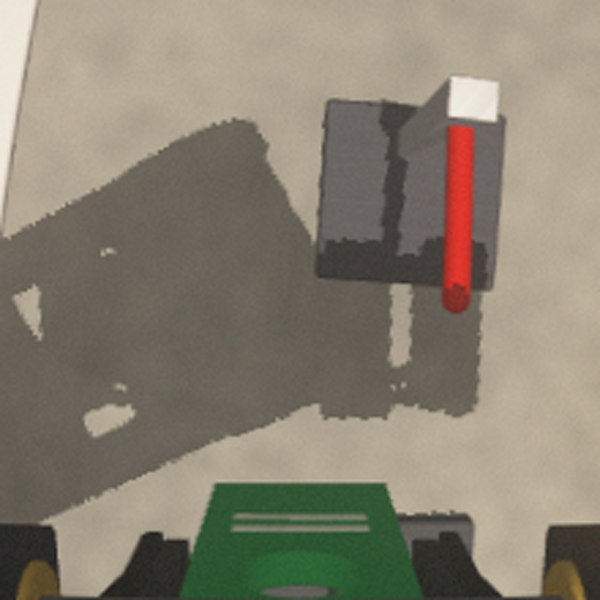

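The wrist view shows the held tag (lower edge at y≈484, x 215–388). The target peg runs from its root at (460,127) to its tip at (456,300), with the pole top at (474,98).

```bash
cat > p.py <<'E'
from h import *
C,_=load('w9')
cv=lambda p:(np.array(p,float)+.5)/2.72727-.5+[170,40]
tip=hit(C,cv((456,302)),.128);root=hit(C,cv((460,127)),.115)
base=np.array([hit(C,cv(p),.008) for p in((328,99),(506,116),(493,291),(317,275))])
pt=hit(C,cv((474,99)),.134)
e=base[0]-base[3]+base[1]-base[2]
print('tip',tip,'root',root,'yaw',np.degrees(np.arctan2(*(root-tip)[1::-1])),np.linalg.norm((root-tip)[:2]))
print('base',base.mean(0),np.linalg.norm(e)/2,'yaw',np.degrees(np.arctan2(e[1],e[0])),'poletop',pt)
d=np.load('pics/w9.npz')
for off in((4,22,57),(4,-22,57)): print((proj(C,d['p']+d['R']@(np.array(off)/1e3))-[170,40])*2.727)
E
python3 p.py
```

```text
tip [ 0.46967724 -0.33567967  0.128     ] root [ 0.52002089 -0.32758951  0.115     ] yaw 9.129301659103456 0.05098954129065069
base [ 0.50508855 -0.33013554  0.008     ] 0.07369162449358853 yaw 8.82665330005125 poletop [ 0.525585   -0.32689077  0.134     ]
[385.22847756 481.95201571]
[214.81125964 481.99613131]
```

```bash
python3 -c "
from h import *
go(.4355,-.3411,.1205,9)"
```

```text
t 25.15 shift mm [14.  42.1 90.9] turn z rad 0.0597 F [-0.4 -0.6 -0.3]
```

Request:
drive_tool:
  motion:
    - [[7, 21, 0], [0, 0, 0]]
    - [[7, 21, 0], [0, 0, 0]]
    - [[0, 0, 0], [0, 0, 0.06]]
    - [[0, 0, 30], [0, 0, 0]]
    - [[0, 0, 30], [0, 0, 0]]

```text
time_s: 25.65
position: [0.4369, -0.3412, 0.152]
tcp_rot: [[0.987, 0.158, 0.002], [0.158, -0.987, -0.002], [0.002, 0.002, -1.0]]
force: [-0.9, -0.7, -0.4]
opening: 0.509
grasp_force: 30.0
```

Request:
drive_tool:
  motion:
    - [[0, 0, 22], [0, 0, 0]]
    - [[0, 0, 9], [0, 0, 0]]
    - [[0, 0, 0], [0, 0, 0]]
    - [[0, 0, 0], [0, 0, 0]]

```text
time_s: 26.05
position: [0.4366, -0.3421, 0.1214]
tcp_rot: [[0.988, 0.157, 0.001], [0.157, -0.988, -0.001], [0.001, 0.001, -1.0]]
force: [-0.3, 0.1, -0.7]
opening: 0.502
grasp_force: 30.0
```

```bash
python3 - <<'E'
from h import *
a=np.radians(9);m=np.array([.4948,-.3316])+.002*np.array([np.cos(a),np.sin(a)])
go(.4355,-.3411,.1205,9);go(*m,.1205,9)
s=read_state();im=capture('wrist');C=cam('wrist',s)
hsv=cv2.cvtColor(im,cv2.COLOR_RGB2HSV);k=((hsv[...,0]<8)|(hsv[...,0]>172))&(hsv[...,1]>150)&(hsv[...,2]>70);k[265:]=0;k[:,:180]=0;k[:,380:]=0
n,l,st,ce=cv2.connectedComponentsWithStats(k.astype(np.uint8))
for i in range(1,n):
  if st[i,4]>60:
    ys,xs=np.where(l==i);b,t=ys.max(),ys.min();pb=(xs[ys>b-4].mean(),b);pt=(xs[ys<t+4].mean(),t)
    print(st[i],pb,hit(C,pb,.128),pt,hit(C,pt,.117))
E
```

```text
t 26.05 shift mm [-0.9 -1.2  0.9] turn z rad 0.0007 F [-0.3  0.1 -0.7]
t 26.05 shift mm [61.1 -1.2  0.9] turn z rad 0.0007 F [-0.3  0.1 -0.7]
[ 270   92   16  109 1615] (np.float64(278.0), np.int64(200)) [ 0.46680127 -0.33632861  0.128     ] (np.float64(278.1186440677966), np.int64(92)) [ 0.51978127 -0.32796395  0.117     ]
```

Request:
drive_tool:
  motion:
    - [[10, -1.2, 0], [0, 0, 0]]
    - [[12, 0, 0], [0, 0, 0]]
    - [[10, 0, 0], [0, 0, 0]]
    - [[6, 0, 0], [0, 0, 0]]
    - [[0, 0, 0], [0, 0, 0]]

```text
time_s: 26.6
position: [0.4746, -0.3351, 0.1207]
tcp_rot: [[0.988, 0.158, 0.001], [0.158, -0.988, -0.001], [0.001, 0.001, -1.0]]
force: [-0.2, -0.7, -0.4]
opening: 0.5
grasp_force: 30.0
```

Request:
drive_tool:
  motion:
    - [[8, 0, 0], [0, 0, 0]]
    - [[8, 0, 0], [0, 0, 0]]
    - [[6, 0, 0], [0, 0, 0]]
    - [[0, 0, 0], [0, 0, 0]]
    - [[0, 0, 0], [0, 0, 0]]

```text
time_s: 27.1
position: [0.495, -0.3316, 0.1204]
tcp_rot: [[0.988, 0.157, -0.0], [0.157, -0.988, 0.0], [-0.0, -0.0, -1.0]]
force: [0.5, -0.1, 0.0]
opening: 0.504
grasp_force: 30.0
```

Request:
drive_tool:
  motion:
    - [[0, 0, 4], [0, 0, 0]]
    - [[0, 0, 4], [0, 0, 0]]
    - [[0, 0, 1], [0, 0, 0]]
    - [[0, 0, 0], [0, 0, 0]]

```text
time_s: 27.5
position: [0.4946, -0.3316, 0.1111]
tcp_rot: [[0.988, 0.156, -0.001], [0.156, -0.988, 0.001], [-0.001, -0.001, -1.0]]
force: [-0.2, 0.6, -0.7]
opening: 0.504
grasp_force: 30.0
```

Request:
drive_tool:
  motion:
    - [[0, 0, 1], [0, 0, 0]]
    - [[0, 0, 1], [0, 0, 0]]
    - [[0, 0, 0], [0, 0, 0]]

```text
time_s: 27.8
position: [0.495, -0.3318, 0.1095]
tcp_rot: [[0.988, 0.156, 0.0], [0.156, -0.988, -0.0], [0.0, 0.0, -1.0]]
force: [-0.8, 0.7, -0.2]
opening: 0.502
grasp_force: 30.0
```

Request:
drive_tool:
  motion:
    - [[0, 0, 1], [0, 0, 0]]
    - [[0, 0, 0], [0, 0, 0]]

```text
time_s: 28.0
position: [0.4951, -0.3319, 0.109]
tcp_rot: [[0.988, 0.156, 0.0], [0.156, -0.988, -0.0], [0.0, 0.0, -1.0]]
force: [-1.6, 0.1, 2.8]
opening: 0.502
grasp_force: 30.0
```

Contact is felt (F_z rising), so the hole's edge rests on the peg. Releasing.

Request:
drive_tool:
  motion:
    - [[0, 0, 0], [0, 0, 0]]
    - [[0, 0, 0], [0, 0, 0]]
    - [[0, 0, 0], [0, 0, 0]]
    - [[0, 0, 0], [0, 0, 0]]
    - [[0, 0, 0], [0, 0, 0]]
  gripper: 0.8

```text
time_s: 28.5
position: [0.495, -0.3317, 0.1085]
tcp_rot: [[0.988, 0.156, -0.0], [0.156, -0.988, 0.0], [-0.0, -0.0, -1.0]]
force: [-0.6, 0.6, -1.0]
opening: 0.788
grasp_force: 0.0
```

Request:
drive_tool:
  motion:
    - [[0, 0, 0], [0, 0, 0]]
    - [[0, 0, 0], [0, 0, 0]]
    - [[0, 0, 0], [0, 0, 0]]
    - [[0, 0, 0], [0, 0, 0]]
    - [[0, 0, 0], [0, 0, 0]]

```text
time_s: 29.0
position: [0.495, -0.3317, 0.1085]
tcp_rot: [[0.988, 0.156, -0.0], [0.156, -0.988, 0.0], [-0.0, -0.0, -1.0]]
force: [-0.5, -0.4, -0.2]
opening: 0.799
grasp_force: 0.0
```

Request:
drive_tool:
  motion:
    - [[0, 0, -10], [0, 0, 0]]
    - [[0, 0, -25], [0, 0, 0]]
    - [[0, 0, -45], [0, 0, 0]]
    - [[0, 0, -45], [0, 0, 0]]
    - [[-20, 0, -35], [0, 0, 0]]

```text
time_s: 29.5
position: [0.4774, -0.3355, 0.2723]
tcp_rot: [[0.987, 0.158, 0.005], [0.158, -0.987, -0.004], [0.004, 0.004, -1.0]]
force: [-0.4, -0.6, 0.7]
opening: 0.798
grasp_force: 0.0
```

Request:
drive_tool:
  motion:
    - [[-45, 0, 0], [0, 0, 0]]
    - [[-15, -45, 0], [0, 0, 0]]
    - [[0, -45, 0], [0, 0, 0]]
    - [[0, 0, 0], [0, 0, 0]]
    - [[0, 0, 0], [0, 0, 0]]

```text
time_s: 30.0
position: [0.402, -0.2549, 0.2696]
tcp_rot: [[0.988, 0.157, 0.001], [0.157, -0.988, -0.002], [0.001, 0.002, -1.0]]
force: [0.6, -0.9, -0.8]
opening: 0.8
grasp_force: 0.0
```

```bash
python3 - <<'E'
from h import *
print(save('wrist','w10',(60,0,500,265)),read_state()['position'])
sc=capture('scene')[:,:,::-1]; a=cv2.imread('pics/w10.png');b=cv2.resize(sc[150:320,80:400],None,fx=1.65,fy=1.65,interpolation=cv2.INTER_CUBIC)
a=cv2.resize(a,(530,319));o=np.zeros((600,530,3),np.uint8);o[:319]=a;o[319:319+min(281,b.shape[0]),:min(530,b.shape[1])]=b[:281,:530]
cv2.imwrite('pics/fin.png',cv2.resize(o,(530,600)))
E
```

```text
1.8181818181818181 [ 0.40260031 -0.25597072  0.26959274]
```

View pics/fin.png

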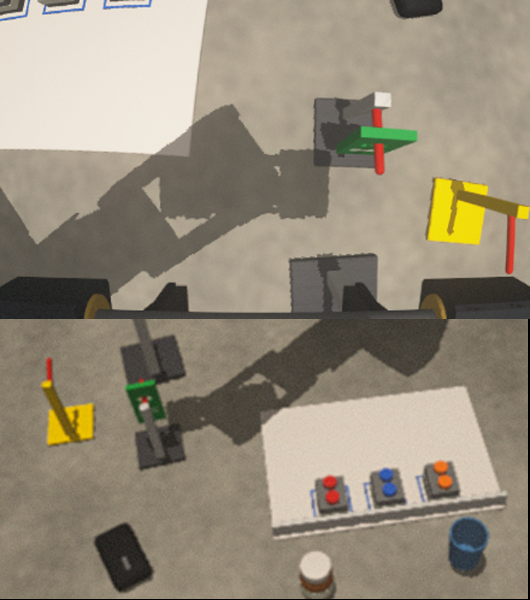

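The tag hangs on the red peg in both views, with a row of three at the fence. I'll do a numeric check of the row from above.

Request:
drive_tool:
  motion:
    - [[26, -38, 0], [0, 0, 0]]
    - [[26, -38, 0], [0, 0, 0]]
    - [[26, -38, 0], [0, 0, 0]]
    - [[26, -38, 0], [0, 0, 0]]
    - [[26, -38, 0], [0, 0, 0]]

```text
time_s: 30.6
position: [0.5026, -0.0467, 0.2687]
tcp_rot: [[0.988, 0.155, 0.001], [0.155, -0.988, -0.001], [0.001, 0.001, -1.0]]
force: [1.0, -0.9, 1.0]
opening: 0.802
grasp_force: 0.0
```

Request:
drive_tool:
  motion:
    - [[26, -38, 0], [0, 0, 0]]
    - [[10, -20, 0], [0, 0, 0]]
    - [[0, 0, 0], [0, 0, 0.108]]
    - [[0, 0, 0], [0, 0, 0]]
    - [[0, 0, 0], [0, 0, 0]]

```text
time_s: 31.1
position: [0.5279, 0.0149, 0.2684]
tcp_rot: [[0.999, 0.05, 0.0], [0.05, -0.999, -0.0], [0.0, 0.0, -1.0]]
force: [0.3, 0.9, -0.3]
opening: 0.797
grasp_force: 0.0
```

```bash
python3 - <<'E'
from h import *
from fit import q
s=read_state();print(s['position']);im=capture('wrist');C=cam('wrist',s)
hsv=cv2.cvtColor(im,cv2.COLOR_RGB2HSV);H,S,V=[hsv[...,i].astype(int) for i in range(3)]
c,sn=np.cos(q[2]),np.sin(q[2])
for nm,m in(('or',(H>8)&(H<20)&(S>170)),('red',((H<8)|(H>172))&(S>130)),('blue',(H>100)&(H<125)&(S>110))):
    m=(m&(V>50)).astype(np.uint8);m[:40]=0;m[250:]=0
    m=cv2.morphologyEx(m,cv2.MORPH_OPEN,np.ones((5,5),np.uint8))
    n,l,st,ce=cv2.connectedComponentsWithStats(m); P=[]
    for i in range(1,n):
        if st[i,4]>100:
            h=hit(C,ce[i],.061)-[q[0],q[1],0];P.append([c*h[0]+sn*h[1],-sn*h[0]+c*h[1]]);print(nm,st[i],np.round(np.array(P[-1])*1e3,1))
    if len(P)==2: d=np.array(P[0])-P[1];print('  mid',(np.mean(P,0)*1e3).round(1),'len',np.linalg.norm(d).round(4),'yaw',np.degrees(np.arctan(d[1]/d[0])).round(2))
E
```

```text
[0.52789572 0.01490883 0.26836551]
or [193  62  16  16 213] [90.2 84.8]
or [193  84  16  16 218] [63.6 84.9]
  mid [76.9 84.8] len 0.0266 yaw -0.19
red [341  60  17  17 237] [ 90.3 -84.7]
red [341  83  17  17 243] [ 63.5 -84.8]
  mid [ 76.9 -84.7] len 0.0268 yaw 0.2
blue [266  58  17  17 241] [90.5  0.7]
blue [266  81  17  17 240] [63.7  0.7]
  mid [77.1  0.7] len 0.0268 yaw 0.01
```

```bash
python3 -c "
from rig import hand_in
print(hand_in())"
```

```text
the job is handed in; nothing more can be done
None
```

The job is handed in at about 31 s: the three cartridges sit flush and square in their bays (at most 0.7 mm off centre, 0.2° off square), and the ready tag hangs released on the small grey post's peg.

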